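Shut the marked stopcock in the slip-line valve box

TASK

Slide the flat cover of the valve box aside along its guides, right across to its stop, by pushing its grip bar; then push the valve handle that is marked by a round disc-shaped end fully shut, a quarter turn until it stands square across its pipe and points to the front of the box, towards the robot. Only push with the fingers: do not lift the cover, leave it open at the end, and leave the other handle and the things standing round the box alone.

Things in the scene. Friction and masses are not known exactly. Their poses are not given: they have to be found in the camera images.
- valve_box: fixed grey box, 236 (x) x 308 (y) mm, deck 80 mm high. Origin: centre of its underside. Its -y half is an open well with two valves, its +y half a closed deck. The cover lies at z 80 between guide rims (inner faces x -110 and 110, tops at z 88) with end stops at y -148 and 148.
- well (a point): centre of the well's floor, in the box frame at x 0, y -74, z 8. The well spans x -100 to 100 and y -140 to -8. Two copper pipes of 18 mm cross it along y at x 46 and x -36, tops at z 35; a valve stands on each. Which valve is on which pipe varies.
- cover: loose aluminium plate 214 (x) x 144 (y) x 6 mm, 0.2 to 0.4 kg, 3 mm play in the guides, axes as the box's. Origin: centre of its underside, at first y -74 to -54 in the box frame (over the well). Slid fully along the box's +y it meets the stop with its origin at y 76. It slides with 1 to 4 N.
- cover_bar (a point): centre of the top of the cover's black grip bar, which stands across the cover's middle: 90 mm along x, 14 mm along y, from 86 to 108 mm above the table
- disc_handle (a joint): angle of the marked handle (rad): 0 = open, handle points along the box's +y (along its pipe); grows anticlockwise seen from above to the stop at 1.571 = shut, handle points along the box's -x (across the pipe). Starts 0 to 0.35. Stiff: stays where it is left, moves with about 2 N at the disc.
- disc_valve: brass valve of the marked handle, fixed in the well on one of the pipes, axes as the box's. Origin: on the handle's vertical turning axis, at y -100 in the box frame, 8 mm above the table. The black handle lies level, 52 to 64 mm above the table, 12 mm wide, 60 mm long from the axis, ending in a round disc 28 mm across centred 46 mm from the axis.
- disc_tip (a point): centre of the top face of the marked handle's disc, 46 mm from its turning axis, 64 mm above the table
- bar_valve: the same valve on the other pipe, with the plain handle: a straight black bar 12 mm wide, 60 mm long from the axis, no disc. Origin as for the marked one. To be left as it is.
- bar_tip (a point): point on top of the plain handle, 46 mm from its turning axis
- slip_bottle: bystander left of the box: white squeeze bottle with red cap, 58 mm across, 137 mm high, origin under its centre
- stamp: bystander left of the box: turned wooden stamp, 26 mm across, 54 mm high, origin under its centre
- jar: bystander right of the box: blue glaze jar with white lid, 56 mm across, 70 mm high, origin under its centre
- water_cup: bystander right of the box: white cup, 69 mm across, 64 mm high, origin under its centre

How it is judged:
On the way, in this order (a step that is already met when the one before it is completed fails the run):
1. the cover is slid aside, clear of the well (y of cover in the frame of valve_box above 0.058 m), for 0.2 s.
2. the handle with the disc is pushed shut (value of joint disc_handle above 1.45 rad), for 0.2 s.
At the end, for the whole second after the job is handed in: The cover lies flat on the deck within 18 mm of its far stop, at rest; the disc-ended handle is at 1.45 rad or more (within 7 degrees of its shut stop); the plain handle is within 10 mm of where it began (y of cover in the frame of valve_box above 0.058 m and value of joint disc_handle above 1.45 rad and z of cover in the frame of valve_box below 0.085 m and angle between cover's own z axis and vertical below 0.05 rad and linear speed of cover below 0.01 m/s and distance of bar_tip from where it was at the start of the episode below 0.01 m); the robot touches nothing.
It fails at once if the cover is lifted (more than 12 mm) or tipped out of its guides (z of cover in the frame of valve_box above 0.092 m or angle between cover's own z axis and vertical above 0.12 rad).
It fails at once if the plain handle is moved by more than 10 mm (distance of bar_tip from where it was at the start of the episode above 0.01 m).
It fails at once if a bystander is moved by more than 20 mm or lifted (distance of any of slip_bottle, stamp, jar, water_cup from where it was at the start of the episode above 0.02 m).
It also fails if it takes over 48 s, if anything falls off the work surface, if the arm or the gripper's body presses on something with over 40 N, if the wrist force passes 120 N, or if a joint passes its speed limit or range.

ROBOT

A 6-joint arm with a two-finger parallel gripper is mounted at the origin on a cart in front of the work surface, level with it; the furniture and walls round the work are solid. World frame = base frame: x ahead of the robot, y to its left, z up, the work surface at z = 0. Lengths are in m, angles in rad, forces in N, time in s.
With the tool pointing down it reaches from about 0.325 to 0.775 m from the base axis. Payload 5.5 kg.
Tool frame: the origin (TCP) lies at the very end of the fingers, on their centre line; the grasp point (between the pads) lies 19 mm behind it (r.pinch_z is the distance from the TCP to the grasp point, in m); z points along the fingers, y is the line along which they close (so a half turn about z gives the same grasp; the last joint's range is limited). The gripper opens to 85 mm and grips with 20 to 120 N. Pads are 22 mm wide; open, the fingers measure 114 mm over their backs; the gripper's body (76 mm by 85 mm) begins 54 mm behind the grasp point. The pads swing forward as they close: fully open they stand 13 mm farther back than shut.
Start: joints at [-1.223, 0.091, 1.231, -0, 1.82, -0.057], TCP at [0.236, -0.552, 0.231] pointing down, gripper open.
Joint ranges: [-2.87, 2.87], [-0.86, 2.18], [0.17, 2.46], [-1.51, 4.65], [0.06, 2.69], [-2.65, 2.65]. Speed limits (rad/s): [2.57, 2.57, 3.01, 3.14, 3.14, 3.14].

INTERFACE

Orientations are given as a unit quaternion [x, y, z, w].
In Python, from rig import r gives the robot as it stands.
- The arm moves only by the tool play_rows, never from a script. Its argument "deltas" is a list of rows, each a list of 7 numbers: the shift along the tool's x, y, z in cm, then the turn, a rotation vector about the tool's x, y, z in degrees, then the closure in counts, from 0 (fully open) to 255 (shut). In form: [[dx, dy, dz, rx, ry, rz, hand], ...]. A call has exactly 10 rows; each row is the pose to reach, as a shift and turn from the pose commanded when the call began, along the tool's axes at that moment; what a row does not reach only later rows make up. A row lasts 1/8 s, in which the tool goes at most 62.5 mm and 10.7 degrees, less where a joint would pass 70% of its speed; a pose out of reach is approached as far as the arm can. A call with a gripper value outside its range is refused whole. The fingers move at their own pace and stop on an object; "force" is the grip in N (left out, the last holds). Time passes only in rows, so rows that repeat a pose let the fingers close, or fill a call up. It gives the time, the measured TCP pose, the force, the opening and the grip force at its end, in the units of the state.
- r.observe(): the state, without advancing time (a new reading comes with each control period).
- r.read_camera(name): name is "scene" or "top" or "wrist"; returns the picture (420x560x3 uint8, red, green, blue); there is no depth.
- r.camera_params(name): a dict with "fx", "fy", "cx", "cy" (pixels), "xyz" and "orientation" of the camera in the world. Camera axes: x right, y down, z forward; pixel columns grow to the right and rows downward; lengths in m; the calibration is good to about 2 mm. The wrist camera is an equidistant fisheye: a pixel r from the principal point sees the ray r / f radians off the axis. A picture is of the moment at which its call begins: read the wrist's pose just before it. camera_params takes no time and is no camera call; for the wrist camera it gives the pose at the moment of the call.
- r.job_done(): hands the job in; it is judged then, once.
Trained networks look in the newest picture that a camera, given by its name, has taken for a name from the list of things; names that differ only in an ending like _2 or _b are one class to them, and where a whole thing is asked for, a point or a joint stands for the part that bears it (a point fixed in the world has none). Each returns a list of dicts, best first, with "p" (0 to 1); they miss things now and then, are a little off and sometimes report something else, mostly with a low value. They report only what shows in the picture. A call takes as long as a camera call.
- r.trace(name, camera): "mask" (420x560 bool, what is visible of it) and "pixel" ([column, row] in pixels, amid what is visible of it).
The state is a dict: "time_s": time; "q": joint angles; "joint_vel": joint speeds; "joint_efforts": joint torques, N m; "tool_pos": TCP position; "tool_rot": TCP orientation; "contact_force": force on the tool from outside, world axes, zero at the start; "wrist_torque": the same for the moment, N m; "gripper_width": opening from 0.0 (shut) to 1.0 (fully open); "grasp_force": force on a finger pad.
Only numpy, scipy, OpenCV 4.12 (cv2) and the standard library are available. Lean on these libraries where they do the work, as an engineer would, in place of code of your own. Each camera call takes 0.05 s, during which the arm holds its last target. There are 200 camera calls.

## Working session

There is one attempt and no reset: what is moved stays moved. The work goes in short steps, Python scripts to look and compute and a tool call to move; the robot and the scene stay as the last step left them, time stands still between calls to the robot, and variables do not carry over. Pictures are saved under pics/ and viewed, at most 10 in all, crops included, and the job is handed in when it is done.

Besides the shell and the picture viewer there is one more tool, called after "Request:" by a JSON object that holds its "op" and its "data", one argument or row to a line. play_rows: Moves the arm, as the interface text tells. Its arguments: {"type":"object","properties":{"deltas":{"type":"array","items":{"type":"array","items":{"type":"number"}}},"force":{"type":"number"}},"required":["deltas"]}

```bash
mkdir -p pics; cat > h.py <<'E'
from rig import r
import numpy as np, cv2
from scipy.spatial.transform import Rotation as R
def ray(cam,px):
    c=r.camera_params(cam);u=np.array([(px[0]-c['cx'])/c['fx'],(px[1]-c['cy'])/c['fy']])
    if cam=='wrist':
        t=np.linalg.norm(u);d=np.r_[u/t*np.sin(t),np.cos(t)] if t>1e-9 else np.array([0,0,1.])
    else: d=np.r_[u,1]
    return np.array(c['xyz']),R.from_quat(c['orientation']).apply(d)
def at(cam,px,z):
    o,d=ray(cam,px);return o+d*(z-o[2])/d[2]
def proj(cam,p):
    c=r.camera_params(cam);v=R.from_quat(c['orientation']).inv().apply(np.array(p)-c['xyz'])
    return [c['cx']+c['fx']*v[0]/v[2],c['cy']+c['fy']*v[1]/v[2]]
def snap(cam,fn): 
    im=r.read_camera(cam);cv2.imwrite('pics/'+fn,im[:,:,::-1]);return im
E
python3 - <<'E'
from h import *
a=snap('top','top0.png');b=snap('scene','scene0.png')
cv2.imwrite('pics/both0.png',cv2.resize(np.vstack([a,b])[:,:,::-1],(448*1,672))[:600] if 0 else cv2.resize(np.hstack([a,b])[:,:,::-1],(800,300)))
print(r.camera_params('top'))
for n,z in [('valve_box',.08),('cover',.086),('cover_bar',.108),('slip_bottle',.137),('stamp',.054),('jar',.07),('water_cup',.064)]:
    for d in r.trace(n,'top')[:1]:
        rect=cv2.minAreaRect(np.argwhere(d['mask'])[:,::-1].astype(np.float32))
        print(n,d['p'],d['pixel'],at('top',d['pixel'],z).round(3))
        for q in cv2.boxPoints(rect): print('   ',q.round(),at('top',q,z).round(3)[:2])
E
```

```text
{'fx': 379.4546183965595, 'fy': 379.4546183965595, 'cx': 279.32673881823604, 'cy': 205.29921538182484, 'xyz': array([0.40702084, 0.00376559, 1.03263617]), 'orientation': array([-0.70484427,  0.70625074, -0.0479635 ,  0.04586874])}
valve_box 0.92 [240.3, 193.8] [0.564 0.1   0.08 ]
    [197. 230.] [0.473 0.209]
    [219. 138.] [0.709 0.158]
    [344. 169.] [ 0.629 -0.164]
    [321. 260.] [ 0.397 -0.104]
cover 0.79 [295.1, 202.0] [ 0.542 -0.039  0.086]
    [255. 239.] [0.449 0.062]
    [275. 156.] [0.661 0.01 ]
    [333. 171.] [ 0.622 -0.137]
    [313. 254.] [ 0.413 -0.081]
cover_bar 0.88 [291.5, 208.4] [ 0.523 -0.029  0.108]
    [256. 240.] [0.447 0.057]
    [275. 157.] [0.652 0.01 ]
    [332. 170.] [ 0.618 -0.131]
    [313. 253.] [ 0.415 -0.081]
slip_bottle 0.8 [142.7, 203.4] [0.532 0.326 0.137]
    [123. 214.] [0.507 0.372]
    [130. 192.] [0.558 0.357]
    [160. 203.] [0.534 0.284]
    [153. 224.] [0.483 0.299]
stamp 0.7 [163.4, 224.8] [0.487 0.3   0.054]
    [155. 221.] [0.497 0.322]
    [169. 221.] [0.497 0.286]
    [169. 230.] [0.474 0.285]
    [155. 230.] [0.474 0.321]
jar 0.86 [400.8, 231.5] [ 0.468 -0.307  0.07 ]
    [387. 226.] [ 0.483 -0.272]
    [415. 222.] [ 0.491 -0.344]
    [417. 243.] [ 0.439 -0.348]
    [389. 246.] [ 0.431 -0.276]
water_cup 0.95 [414.9, 201.3] [ 0.546 -0.349  0.064]
    [396. 201.] [ 0.546 -0.299]
    [417. 180.] [ 0.601 -0.356]
    [435. 199.] [ 0.552 -0.402]
    [414. 220.] [ 0.498 -0.345]
```

View pics/top0.png

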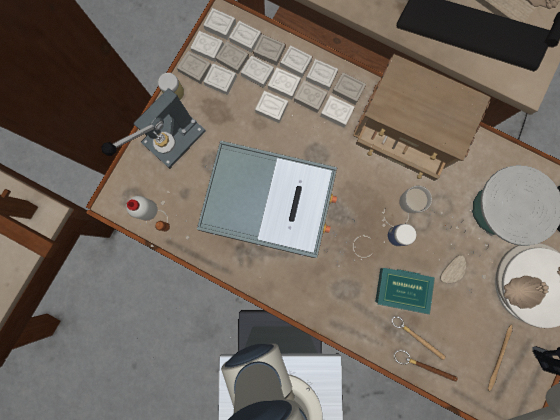

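View pics/scene0.png

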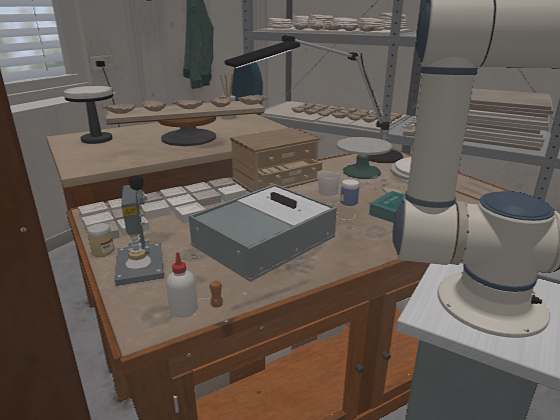

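The top view shows the box at pixels (200–336, 143–257), turned about −14°. The cover is on its right half, with its bar near (296, 204). The stamp and bottle stand to the left, the cup and jar to the right, all clear of the box. Next I'll fit the box pose and locate the bar.

```bash
cat >> h.py <<'E'
def w2b(p,B): 
    c,s=np.cos(B[2]),np.sin(B[2]);d=np.array(p)[:2]-B[:2];return np.array([c*d[0]+s*d[1],-s*d[0]+c*d[1]])
def b2w(p,B):
    c,s=np.cos(B[2]),np.sin(B[2]);return np.array([B[0]+c*p[0]-s*p[1],B[1]+s*p[0]+c*p[1]])
def go(t,yaw):
    "shift in tool axes (cm) and turn about tool z (deg) to target TCP and tool-x yaw"
    s=r.observe();Q=R.from_quat(s['tool_rot']);x=Q.apply([1,0,0])
    d=Q.inv().apply(np.array(t)-s['tool_pos'])*100
    a=(yaw-np.arctan2(x[1],x[0])+np.pi/2)%np.pi-np.pi/2
    print('tool',np.round(s['tool_pos'],4),'go',d.round(2),'rz',np.degrees(-a).round(1))
E
python3 - <<'E'
from h import *
from scipy.optimize import minimize
im=r.read_camera('top');m=r.trace('valve_box','top')[0]['mask'];cm=r.trace('cover','top')[0]['mask']
m=(m|cm).astype(np.uint8);m=cv2.morphologyEx(m,cv2.MORPH_OPEN,np.ones((7,7)))
C=[proj for _ in []]
S=8
def ren(B):
    P=[proj('top',np.r_[b2w([x,y],B),z]) for x in(-.118,.118) for y in(-.154,.154) for z in(0,.088)]
    k=np.zeros((420*4,560*4),np.uint8);h=cv2.convexHull(np.float32(P))
    cv2.fillConvexPoly(k,np.int32((h+.5)*4*16),1,shift=4);return k
M=cv2.resize(m,None,fx=4,fy=4,interpolation=cv2.INTER_NEAREST)
f=lambda v:float((ren(np.array(v)*[.01,.01,.02])!=M).sum())/16
o=minimize(f,[55.2,2.5,-.237/.02],method='Nelder-Mead',options=dict(initial_simplex=[[55.2,2.5,-11.85],[56,2.5,-11.85],[55.2,3.3,-11.85],[55.2,2.5,-11]]))
B=o.x*[.01,.01,.02];print(B,o.fun);np.save('B',B)
k=cv2.erode(cm.astype(np.uint8),np.ones((9,9)))
k=cv2.morphologyEx(cm.astype(np.uint8),cv2.MORPH_CLOSE,np.ones((21,21)))
k=cv2.erode(k,np.ones((11,11)))
g=im.sum(2)
dk=(g<200)&(k>0);n,l,st,ce=cv2.connectedComponentsWithStats(dk.astype(np.uint8))
i=1+st[1:,4].argmax();rc=cv2.minAreaRect(np.argwhere(l==i)[:,::-1].astype(np.float32));print(st[i],rc)
w=at('top',ce[i],.105);print('bar',w,w2b(w,B)); print('corner',[w2b(at('top',q,.086),B).round(3) for q in cv2.boxPoints(cv2.minAreaRect(np.argwhere(cm)[:,::-1].astype(np.float32)))])
v=im.copy();
for a in cv2.findContours(ren(B)[::4,::4].copy(),0,1)[0]: cv2.drawContours(v,[a],-1,(255,0,0),1)
cv2.imwrite('pics/fit.png',cv2.resize(v[120:280,180:360,::-1],None,fx=3,fy=3))
yaw=B[2]
print('pre',b2w(w2b(w,B)+[0,-.045],B));go(np.r_[b2w(w2b(w,B)+[0,-.045],B),.2],yaw)
x=R.from_quat(r.observe()['tool_rot']).as_matrix();print(x.round(3));print(r.camera_params('wrist'))
E
```

```text
[ 0.55215756  0.03200782 -0.23749942] 985.9375
[289 186  12  35 169] ((294.6480407714844, 203.15121459960938), (4.706900119781494, 35.382904052734375), 13.13402271270752)
bar [ 0.53588494 -0.03683026  0.105     ] [ 0.00037991 -0.07073426]
corner [array([-0.106, -0.   ]), array([0.107, 0.002]), array([ 0.107, -0.145]), array([-0.106, -0.143])]
pre [ 0.52529766 -0.08056708]
tool [ 0.2363 -0.5515  0.2313] go [ 45.11 -31.91   3.13] rz 36.8
[[ 0.919  0.394 -0.   ]
 [ 0.394 -0.919  0.   ]
 [-0.    -0.    -1.   ]]
{'fx': 325.19226210127806, 'fy': 325.19226210127806, 'cx': 277.0902866223876, 'cy': 211.27672509310761, 'xyz': array([ 0.31028803, -0.52162353,  0.37407291]), 'orientation': array([ 0.82430213, -0.5434378 , -0.08739805,  0.13252524])}
```

View pics/fit.png

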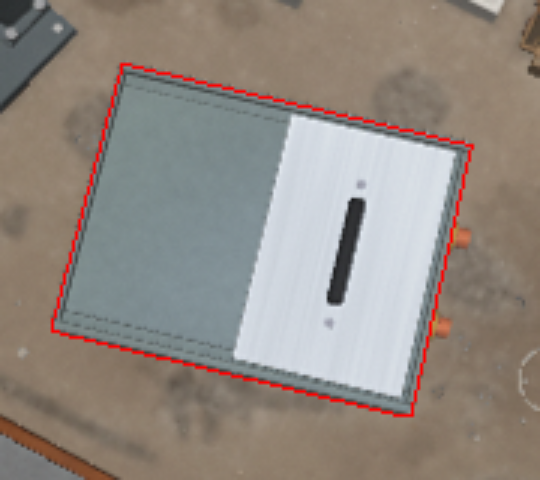

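The fitted outline (red) matches the box edges. The cover's bar is at box (0, −71) mm. I'll move to just behind the bar, above the cover.

Request:
{"op": "play_rows", "data": {
  "deltas": [
    [4.5,-3.2,0,0,0,4,255],
    [9.5,-6.7,0,0,0,9,255],
    [14.5,-10.2,0.5,0,0,14,255],
    [19.5,-13.8,1,0,0,18,255],
    [24.5,-17.3,1.5,0,0,22,255],
    [29.5,-20.9,2,0,0,26,255],
    [34.5,-24.4,2.5,0,0,30,255],
    [39,-27.6,3,0,0,34,255],
    [43,-30.4,3,0,0,36.8,255],
    [45.1,-31.9,3,0,0,36.8,255]
  ]
}}

```text
time_s: 1.85
tool_pos: [0.5261, -0.0783, 0.2012]
tool_rot: [0.993, -0.117, -0.0, -0.0]
contact_force: [0.5, 0.2, 0.2]
gripper_width: -0.001
grasp_force: 0.0
```

```bash
python3 - <<'E'
from h import *
B=np.load('B.npy');go(np.r_[b2w([0,-.116],B),.094],B[2])
s=r.observe();print(s['time_s'],s['gripper_width'],w2b(s['tool_pos'],B),R.from_quat(s['tool_rot']).as_matrix().round(3))
snap('wrist','w1.png')
for n in('cover_bar','cover'):
  for d in r.trace(n,'wrist')[:1]: print(n,d['p'],d['pixel'],w2b(at('wrist',d['pixel'],.105 if 'bar' in n else .086),B))
E
```

```text
tool [ 0.5261 -0.0783  0.2012] go [-0.06  0.27 10.72] rz 0.1
1.85 -0.0005990393607646353 [ 0.00057784 -0.11334353] [[ 0.972 -0.233  0.   ]
 [-0.233 -0.972  0.   ]
 [-0.    -0.    -1.   ]]
cover_bar 0.88 [224.6, 179.2] [ 0.0280745  -0.07518136]
cover 0.69 [224.8, 177.7] [ 0.0248742  -0.07387528]
```

View pics/w1.png

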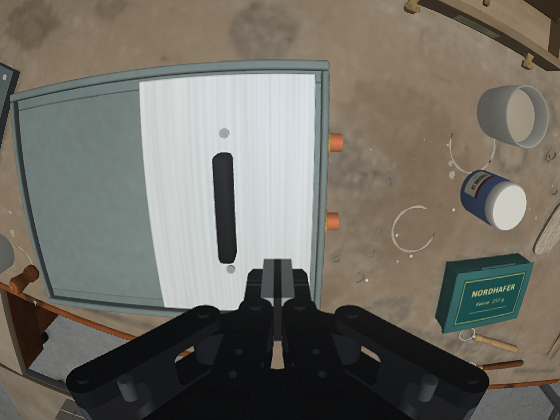

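The wrist view shows the bar at about (225, 207). The closed fingers, at (278, 280), are beside it on the −y side. I'll descend and push.

Request:
{"op": "play_rows", "data": {
  "deltas": [
    [0,0.2,3,0,0,0,255],
    [0,0.3,6.5,0,0,0,255],
    [0,0.3,9.5,0,0,0,255],
    [0,0.3,10.7,0,0,0,255],
    [0,0.3,10.7,0,0,0,255],
    [0,-0.5,10.7,0,0,0,255],
    [0,-1.5,10.7,0,0,0,255],
    [0,-2.5,10.7,0,0,0,255],
    [0,-3.5,10.7,0,0,0,255],
    [0,-4.5,10.7,0,0,0,255]
  ]
}}

```text
time_s: 3.25
tool_pos: [0.5363, -0.037, 0.0951]
tool_rot: [0.993, -0.119, 0.001, 0.001]
contact_force: [-1.1, -5.2, 4.8]
gripper_width: -0.002
grasp_force: 2.7
```

```bash
python3 - <<'E'
from h import *
B=np.load('B.npy')
s=r.observe();print(s['time_s'],w2b(s['tool_pos'],B),s['tool_pos'],s['contact_force'])
snap('wrist','w2.png')
d=r.trace('cover','wrist')[0];print(d['p'],d['pixel'])
go(np.r_[b2w([0,.050],B),.094],B[2])
E
```

```text
3.25 [ 0.00079499 -0.0707576 ] [ 0.53628288 -0.03695061  0.09514481] [-1.12094661 -5.19306616  4.78044848]
0.9 [237.7, 172.9]
tool [ 0.5362 -0.0357  0.0945] go [ -0.03 -11.95   0.07] rz 0.1
```

View pics/w2.png

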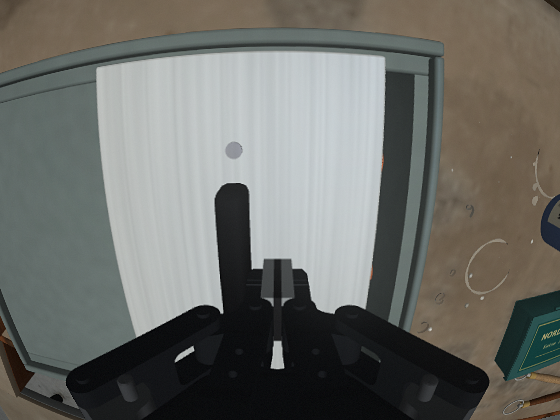

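The cover is sliding, and the well is beginning to show on its right edge. I'll keep pushing.

Request:
{"op": "play_rows", "data": {
  "deltas": [
    [0,-1.2,0,0,0,0,255],
    [0,-2.6,0,0,0,0,255],
    [0,-4.0,0,0,0,0,255],
    [0,-5.4,0,0,0,0,255],
    [0,-6.8,0,0,0,0,255],
    [0,-8.2,0,0,0,0,255],
    [0,-9.5,0,0,0,0,255],
    [0,-10.6,0,0,0,0,255],
    [0,-11.4,0,0,0,0,255],
    [0,-11.8,0,0,0,0,255]
  ]
}}

```text
time_s: 4.6
tool_pos: [0.5636, 0.0781, 0.0942]
tool_rot: [0.993, -0.118, -0.0, 0.0]
contact_force: [-0.6, -4.5, 2.8]
gripper_width: -0.003
grasp_force: 2.3
```

```bash
python3 - <<'E'
from h import *
B=np.load('B.npy')
s=r.observe();print(s['time_s'],w2b(s['tool_pos'],B),s['tool_pos'],s['contact_force'])
im=snap('top','t2.png')
cv2.imwrite('pics/t2c.png',cv2.resize(im[120:280,180:360,::-1],None,fx=3,fy=3))
for n in('cover','disc_handle','disc_valve','bar_valve'):
  for d in r.trace(n,'top')[:2]:
    print(n,d['p'],d['pixel'],w2b(at('top',d['pixel'],.086 if n=='cover' else .064),B))
    if n=='cover': print([w2b(at('top',q,.086),B).round(3) for q in cv2.boxPoints(cv2.minAreaRect(np.argwhere(d['mask'])[:,::-1].astype(np.float32)))])
E
```

```text
4.6 [0.00027464 0.04751681] [0.56360391 0.07812618 0.09424087] [-0.61961164 -4.54700519  2.83151069]
cover 0.93 [234.3, 211.6] [-0.05273768  0.07148137]
[array([-0.108,  0.136]), array([0.107, 0.143]), array([ 0.107, -0.005]), array([-0.107, -0.007])]
disc_handle 0.72 [291.9, 190.5] [ 0.03724424 -0.05672783]
disc_handle 0.48 [161.7, 225.5] [-0.12876585  0.24599697]
disc_valve 0.74 [301.6, 194.9] [ 0.03187329 -0.08375409]
bar_valve 0.64 [298.6, 221.3] [-0.03662986 -0.09172793]
bar_valve 0.64 [294.8, 189.0] [ 0.0428359  -0.06313125]
```

View pics/t2c.png

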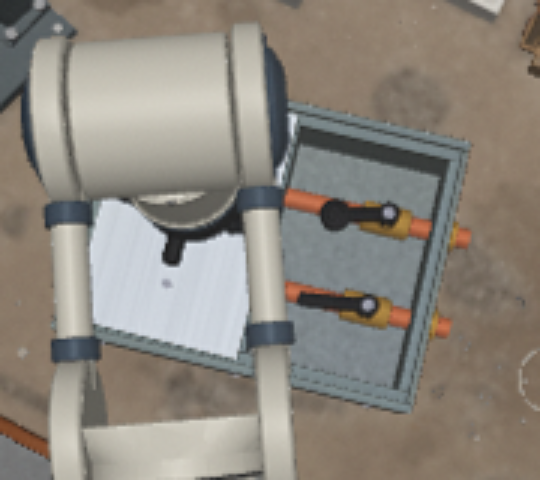

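The disc handle is on the far pipe (box x = +46), with its disc at crop (334, 215). The plain one is on the near pipe. The cover is at about y 68 mm, so I'll finish the push and then back off.

Request:
{"op": "play_rows", "data": {
  "deltas": [
    [0,-0.2,0,0,0,0,255],
    [0,-0.4,0,0,0,0,255],
    [0,-0.6,0,0,0,0,255],
    [0,-0.7,0,0,0,0,255],
    [0,-0.8,0,0,0,0,255],
    [0,-0.8,0,0,0,0,255],
    [0,-0.8,0,0,0,0,255],
    [0,-0.8,0,0,0,0,255],
    [0,-0.8,0,0,0,0,255],
    [0,-0.8,0,0,0,0,255]
  ]
}}

```text
time_s: 6.1
tool_pos: [0.5655, 0.0856, 0.0944]
tool_rot: [0.993, -0.118, 0.0, -0.0]
contact_force: [-0.0, -1.0, 0.0]
gripper_width: -0.003
grasp_force: 0.5
```

```bash
python3 - <<'E'
from h import *
B=np.load('B.npy')
s=r.observe();print(s['time_s'],w2b(s['tool_pos'],B),s['contact_force'])
go(np.r_[b2w([.085,-.055],B),.12],B[2])
E
```

```text
6.1 [0.00036754 0.05518694] [-0.00102205 -0.98823908  0.03249503]
tool [0.5655 0.0856 0.0944] go [ 8.46 11.02 -2.56] rz 0.0
```

Request:
{"op": "play_rows", "data": {
  "deltas": [
    [0,0.5,0,0,0,0,255],
    [0,1.5,0,0,0,0,255],
    [0.5,2.5,-1.5,0,0,0,255],
    [2,4,-3,0,0,0,255],
    [3.5,6,-4,0,0,0,255],
    [5,8,-4,0,0,0,255],
    [6.5,9.7,-4,0,0,0,255],
    [7,10.5,-4,0,0,0,255],
    [7,10.5,-4,0,0,0,255],
    [7,10.5,-4,0,0,0,255]
  ]
}}

```text
time_s: 7.35
tool_pos: [0.6086, -0.0324, 0.1342]
tool_rot: [0.993, -0.118, -0.0, -0.0]
contact_force: [-0.5, -1.2, -0.3]
gripper_width: -0.005
grasp_force: 0.0
```

```bash
python3 - <<'E'
from h import *
B=np.load('B.npy')
s=r.observe();print(s['time_s'],w2b(s['tool_pos'],B),s['contact_force'])
im=snap('top','t3.png');snap('wrist','w3.png')
d=r.trace('cover','top')[0];print([w2b(at('top',q,.086),B).round(3) for q in cv2.boxPoints(cv2.minAreaRect(np.argwhere(d['mask'])[:,::-1].astype(np.float32)))])
for c in('top','wrist'):
 for n in('disc_handle','disc_tip','bar_tip'):
  for d in r.trace(n,c)[:1]: print(c,n,d['p'],d['pixel'],w2b(at(c,d['pixel'],.064),B))
go(np.r_[b2w([.070,-.050],B),.047],B[2])
E
```

```text
7.35 [ 0.06998182 -0.04929267] [-0.45253112 -1.15572186 -0.34894298]
[array([-0.108,  0.144]), array([0.109, 0.153]), array([0.11, 0.03]), array([-0.106,  0.024])]
top disc_handle 0.44 [295.4, 189.2] [ 0.0426872  -0.06476246]
top disc_tip 0.5 [296.4, 191.0] [ 0.03868827 -0.06835643]
top bar_tip 0.69 [294.1, 222.8] [-0.04307109 -0.08139784]
wrist disc_handle 0.79 [326.5, 253.5] [ 0.04825812 -0.08743464]
wrist disc_tip 0.8 [321.8, 251.1] [ 0.05028648 -0.08392329]
wrist bar_tip 0.37 [278.7, 341.4] [-0.03533965 -0.05286737]
tool [ 0.6087 -0.0328  0.1343] go [-0.03  0.03  8.73] rz 0.0
```

View pics/w3.png

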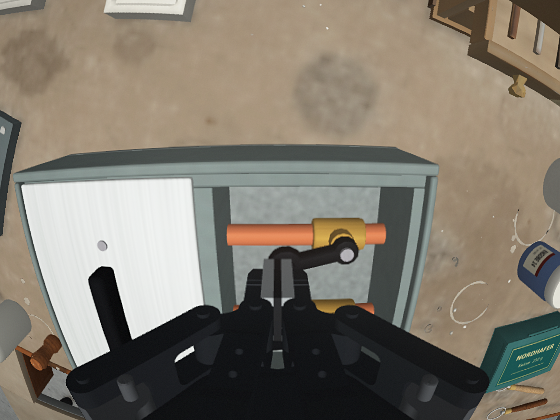

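The cover's far edge is near the stop. The disc is partly behind the fingertips at about (284, 259), and the handle's axis is at (347, 253). A quick check of these in box coordinates before descending.

```bash
python3 - <<'E'
from h import *
B=np.load('B.npy')
for p in((284,259),(284,246),(347,253)): print(w2b(at('wrist',p,.064),B).round(4))
print(w2b(at('top',(291.3,191.7),.064),B), w2b(at('top',(180+388/3,120+213/3),.066),B))
E
```

```text
[ 0.0441 -0.0565]
[ 0.0546 -0.0564]
[ 0.0485 -0.103 ]
[ 0.03381539 -0.05593874] [ 0.04613855 -0.10083745]
```

Disc edge is at x≈52 mm; I'll descend at x≈73 mm.

Request:
{"op": "play_rows", "data": {
  "deltas": [
    [0.3,0,1,0,0,0,255],
    [0.3,0,2.5,0,0,0,255],
    [0.3,0,4,0,0,0,255],
    [0.3,0,5,0,0,0,255],
    [0.3,0,6,0,0,0,255],
    [0.3,0,7,0,0,0,255],
    [0.3,0,8,0,0,0,255],
    [0.3,0,8.7,0,0,0,255],
    [0.3,0,8.7,0,0,0,255],
    [0.3,0,8.7,0,0,0,255]
  ]
}}

```text
time_s: 9.05
tool_pos: [0.612, -0.0337, 0.0477]
tool_rot: [0.993, -0.118, 0.0, 0.0]
contact_force: [-0.7, -0.9, 0.7]
gripper_width: 0.003
grasp_force: 0.0
```

```bash
python3 - <<'E'
from h import *
B=np.load('B.npy')
s=r.observe();print(s['time_s'],w2b(s['tool_pos'],B),s['tool_pos'],s['contact_force'])
for p in [(61,-49),(46,-46),(30,-47.5),(16,-54),(7,-62),(0,-71.5),(-1,-75)]: go(np.r_[b2w(np.array(p)/1e3,B),.047],B[2])
E
```

```text
9.05 [ 0.07357829 -0.04981419] [ 0.61195052 -0.03371904  0.04769871] [-0.70923342 -0.8627979   0.70177379]
tool [ 0.612  -0.0337  0.0477] go [-1.26 -0.08  0.07] rz 0.0
tool [ 0.612  -0.0337  0.0477] go [-2.76 -0.38  0.07] rz 0.0
tool [ 0.612  -0.0337  0.0477] go [-4.36 -0.23  0.07] rz 0.0
tool [ 0.612  -0.0337  0.0477] go [-5.76  0.42  0.07] rz 0.0
tool [ 0.612  -0.0337  0.0477] go [-6.66  1.22  0.07] rz 0.0
tool [ 0.612  -0.0337  0.0477] go [-7.36  2.17  0.06] rz 0.0
tool [ 0.612  -0.0337  0.0477] go [-7.46  2.52  0.06] rz 0.0
```

No contact on the way down. Now the arc push, in two halves.

Request:
{"op": "play_rows", "data": {
  "deltas": [
    [-0.6,0,0,0,0,0,255],
    [-1.2,-0.1,0,0,0,0,255],
    [-2,-0.2,0,0,0,0,255],
    [-2.8,-0.4,0,0,0,0,255],
    [-3.6,-0.3,0,0,0,0,255],
    [-4.3,-0.2,0,0,0,0,255],
    [-5,0,0,0,0,0,255],
    [-5.4,0.2,0,0,0,0,255],
    [-5.8,0.4,0,0,0,0,255],
    [-5.8,0.4,0,0,0,0,255]
  ]
}}

```text
time_s: 10.3
tool_pos: [0.5537, -0.0239, 0.0471]
tool_rot: [0.993, -0.119, -0.001, -0.0]
contact_force: [0.3, 0.3, 0.3]
gripper_width: 0.004
grasp_force: 0.2
```

```bash
python3 - <<'E'
from h import *
B=np.load('B.npy')
s=r.observe();print(s['time_s'],w2b(s['tool_pos'],B),s['tool_pos'],s['contact_force'])
im=snap('top','t4.png');w=snap('wrist','w4.png')
cv2.imwrite('pics/c4.png',np.hstack([cv2.resize(im[130:270,240:350,::-1],(330,420)),cv2.resize(w[140:400,140:430,::-1],(468,420))]))
go(np.r_[b2w([.0,-.0715],B),.047],B[2])
E
```

```text
10.3 [ 0.01469221 -0.05398166] [ 0.55373692 -0.02391521  0.04706056] [0.32688407 0.28675256 0.33979621]
tool [ 0.5539 -0.024   0.047 ] go [-1.49  1.75 -0.  ] rz -0.0
```

View pics/c4.png

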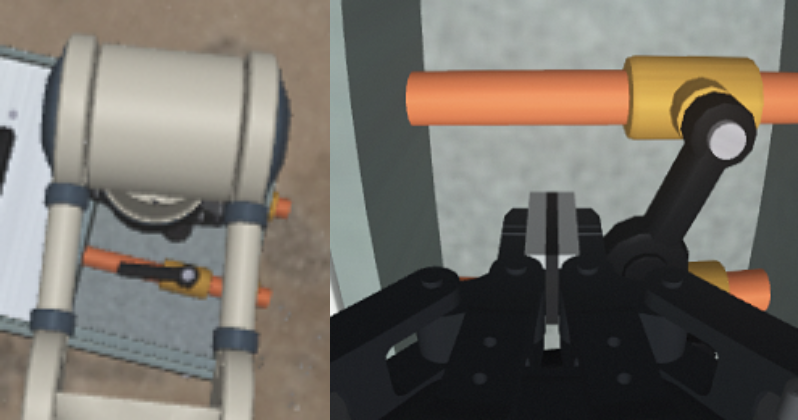

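The handle is at about 60° with its disc against the fingers, and the plain handle is unmoved. I'll finish the arc, pressing towards −y.

Request:
{"op": "play_rows", "data": {
  "deltas": [
    [-0.5,0.4,0,0,0,0,255],
    [-0.9,0.8,0,0,0,0,255],
    [-1.2,1.2,0,0,0,0,255],
    [-1.4,1.5,0,0,0,0,255],
    [-1.5,1.7,0,0,0,0,255],
    [-1.5,1.9,0,0,0,0,255],
    [-1.5,2.0,0,0,0,0,255],
    [-1.5,2.1,0,0,0,0,255],
    [-1.5,2.1,0,0,0,0,255],
    [-1.5,2.1,0,0,0,0,255]
  ]
}}

```text
time_s: 11.65
tool_pos: [0.5348, -0.0389, 0.0473]
tool_rot: [0.993, -0.118, -0.0, -0.002]
contact_force: [-0.8, 8.6, 1.3]
gripper_width: 0.002
grasp_force: 4.1
```

```bash
python3 - <<'E'
from h import *
B=np.load('B.npy')
s=r.observe();print(s['time_s'],w2b(s['tool_pos'],B),s['tool_pos'],s['contact_force'])
w=snap('wrist','w5.png')
cv2.imwrite('pics/w5c.png',cv2.resize(w[80:340,200:460,::-1],None,fx=2,fy=2))
E
```

```text
11.65 [-0.00014014 -0.07301574] [ 0.53484273 -0.03892535  0.04732018] [-0.75229328  8.57355265  1.2801234 ]
```

View pics/w5c.png

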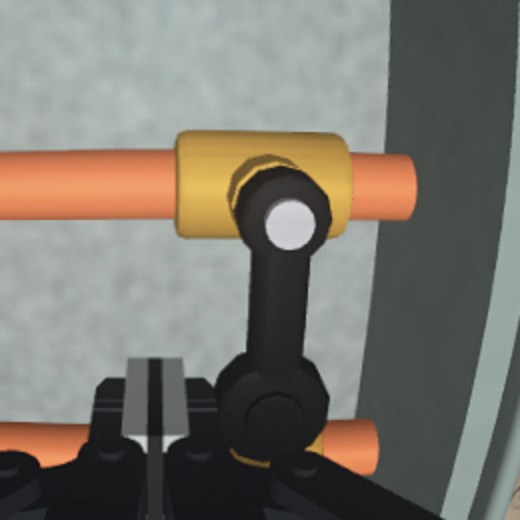

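The handle stands square across the pipe and the force has risen to 8.6 N, so it is at the stop. I'll press slightly more, then back off along +y.

Request:
{"op": "play_rows", "data": {
  "deltas": [
    [0,0.1,0,0,0,0,255],
    [0,0.2,0,0,0,0,255],
    [0,0.2,0,0,0,0,255],
    [0,-0.5,0,0,0,0,255],
    [0,-1.5,0,0,0,0,255],
    [0,-1.5,-2,0,0,0,255],
    [0,-1.5,-5,0,0,0,255],
    [0,-1.5,-8,0,0,0,255],
    [0,-1.5,-12,0,0,0,255],
    [0,-1.5,-15,0,0,0,255]
  ]
}}

```text
time_s: 12.95
tool_pos: [0.5387, -0.0268, 0.201]
tool_rot: [0.993, -0.119, 0.002, 0.0]
contact_force: [0.9, -0.1, -0.0]
gripper_width: 0.001
grasp_force: 0.0
```

Request:
{"op": "play_rows", "data": {
  "deltas": [
    [-1,3,0,0,0,0,255],
    [-2,7,0,0,0,0,255],
    [-3,11,0,0,0,0,255],
    [-4,15,0,0,0,0,255],
    [-4,19,0,0,0,0,255],
    [-4,22,0,0,0,0,255],
    [-4,24,0,0,0,0,255],
    [-4,24,0,0,0,0,255],
    [-4,24,0,0,0,0,255],
    [-4,24,0,0,0,0,255]
  ]
}}

```text
time_s: 14.2
tool_pos: [0.4433, -0.2494, 0.1977]
tool_rot: [0.993, -0.118, 0.0, 0.0]
contact_force: [-0.1, -0.8, 0.3]
gripper_width: 0.002
grasp_force: 0.0
```

```bash
python3 - <<'E'
from h import *
B=np.load('B.npy')
s=r.observe();print(s['time_s'],w2b(s['tool_pos'],B),s['tool_pos'],s['contact_force'])
im=snap('top','t6.png')
cv2.imwrite('pics/t6c.png',cv2.resize(im[120:280,180:360,::-1],None,fx=3,fy=3))
d=r.trace('cover','top')[0];print([w2b(at('top',q,.086),B).round(3) for q in cv2.boxPoints(cv2.minAreaRect(np.argwhere(d['mask'])[:,::-1].astype(np.float32)))])
E
```

```text
14.2 [-0.0395759  -0.29911467] [ 0.44331898 -0.24939936  0.19771587] [-0.10954112 -0.76250067  0.30035713]
[array([-0.055, -0.045]), array([-0.03 , -0.044]), array([-0.027, -0.119]), array([-0.052, -0.12 ])]
```

View pics/t6c.png

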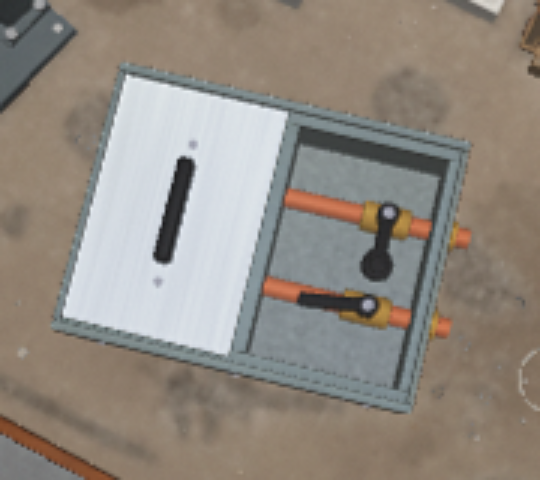

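The cover lies against its stop. The disc handle (axis at crop (388, 213), disc at (376, 265)) is parallel to the box's −x to within about 2°, and the plain handle is unmoved. I'll hand in.

```bash
python3 -c "
from rig import r
print(r.job_done())"
```

```text
the job is handed in; nothing more can be done
None
```

I slid the cover to its far stop and left it there, and pushed the disc handle shut to within about 2° of square by the last picture. The plain handle was not moved and nothing round the box was touched; I handed the job in at about 14 s, and it gave no verdict back.

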